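# Prop up the hood of the repair-bench test box

### The arm

A 7-joint arm with a two-finger parallel gripper is mounted at the origin on the work surface. World frame = base frame: x ahead of the robot, y to its left, z up, the work surface at z = 0. Lengths are in m, angles in rad, forces in N, time in s.
With the tool pointing down it reaches from about 0.425 to 0.925 m from the base axis. Payload 6.8 kg.
Tool frame: the origin (TCP) lies midway between the tips of the shut fingers; the grasp point (between the pads) lies r.grip_point_offset behind it (r.grip_point_offset is the distance from the TCP to the grasp point, in m); z points along the fingers, y is the direction in which the jaws open and shut (so a half turn about z gives the same grasp; the last joint's range is limited). The gripper opens to 85 mm and grips with 20 to 120 N. Pads are 22 mm wide; open, the fingers measure 114 mm over their backs; the gripper's body (76 mm by 85 mm) begins 54 mm behind the grasp point. The pads swing forward as they close: fully open they stand 13 mm farther back than shut.
Start: joints at [1.226, 0.477, 0.022, 1.555, -0.011, 1.109, -0.083], TCP at [0.158, -0.656, 0.231] pointing down, gripper open.
Joint ranges: [-2.96, 2.96], [-0.34, 2.1], [-1.41, 1.46], [0.24, 2.44], [-1.37, 4.51], [0.17, 1.92], [-2.96, 2.96]. Speed limits (rad/s): [2.39, 2.39, 3.14, 3.14, 3.14, 3.14, 3.14].

### API

Orientations are given as a rotation vector (axis times angle).
In Python, from bench import r gives the robot as it stands. The module is installed in compiled form; this text tells all that it offers.
- The arm moves only by the tool play_rows, never from a script. Its argument "deltas" is a list of rows, each a list of 3 entries, a list of its own where there are three numbers: the finger opening in mm, from 0 to 85.4, then the shift along the tool's x, y, z in mm, then the turn, a rotation vector about the tool's x, y, z in rad. A call has 1 to 8 rows; each row is the pose to reach, as a shift and turn from the pose measured when the call began, along the tool's axes at that moment; what a row does not reach only later rows make up. A row lasts 1/8 s, in which the tool goes at most 62.5 mm and 10.7 degrees, less where a joint would pass 70% of its speed; a pose out of reach is approached as far as the arm can. A call with a gripper value outside its range is refused whole. The fingers move at their own pace and stop on an object; "squeeze" is the grip in N (left out, the last holds). Time passes only in rows, so rows that repeat a pose let the fingers close. It gives the time, the measured TCP pose, the force and the opening at its end, in the units of the state.
- r.get_obs(): the state, without advancing time (a new reading comes with each control period).
- r.grab_frame(name): name is "scene" or "top" or "wrist"; returns (picture, depth): 384x512x3 uint8, red, green, blue; 384x512 float32, m along the optical axis (not along the pixel's ray), 0 where there is no reading.
- r.camera_model(name): a dict with "mtx" (3x3 intrinsics, pixels), "rvec" (rotation vector, rad) and "tvec" (3), from world to camera coordinates, as OpenCV has them; the wrist camera has in their place "T_tool_cam" (4x4, takes a point from camera to tool coordinates, whose origin is the TCP and whose axes are the flange's). Camera axes: x right, y down, z forward; pixel columns grow to the right and rows downward; lengths in m; the calibration is good to about 2 mm. A picture is of the moment at which its call begins: read the wrist's pose just before it. camera_model takes no time and is no camera call.
- r.hand_in(): hands the job in, once; it reports no verdict.
The state is a dict: "clock": time; "joints": joint angles; "qvel": joint speeds; "tau": joint torques, N m; "tcp_pos": TCP position; "orientation": TCP orientation; "contact_force": force on the tool from outside, world axes, zero at the start; "moment": the same for the moment, N m; "grip_width": finger opening in m.
Only numpy, scipy, OpenCV 4.12 (cv2) and the standard library are available. Lean on these libraries where they do the work, as an engineer would, in place of code of your own. Each camera call takes 0.05 s, during which the arm holds its last target. There are 200 camera calls.

### The job

Lift the clear hood of the grey test box right up, where its stiff hinge keeps it for the moment, swing the red-sleeved prop rod up from inside the box, then lower the hood onto it so that the rod's tip goes through the orange-rimmed hole and the hood rests on the rod's collar by itself. Leave the other things on the bench and in the box where they are.

Things in the scene. Friction and masses are not known exactly. Their poses are not given: they have to be found in the camera images.
- testbox: Grey test box, fixed, open on top under its hood: 215 mm deep (x), 300 wide (y), 85 high, walls and floor 6 thick. Origin: centre of its underside; x points from the handle side (robot's right) to the hinge side (robot's left, turned away), z up. The +y half holds an opened appliance up to 40 mm high; 55 mm either side of the prop rod and 25 mm below its sleeve are free
- hood (a joint): Angle of the clear hinged hood in rad: 0 shut, grows as it opens, stop at 1.25. The hinge is stiff: above about 1.1 rad the hood stays by itself where it is left, below about 0.95 rad it sinks shut in about a second unless something holds it. Resting on the prop rod it stands at 0.785. Lifting it takes about 5 N at the handle
- hood_hinge (a point): Middle of the hood's hinge axis, on the top edge of the box's +x wall (85 mm above the bench). The axis runs along the box's y. The point's axes are those of the box
- hood_handle (a point): Middle of the hood's black handle: a round bar 12 mm thick and 130 mm long, along the hinge axis, on two arms 120 mm apart, 45 mm out from the hood's free edge, 260 mm from the hinge axis (4 mm above the hinge axis when shut). The point turns with the hood, its -x pointing from hinge to handle. Nothing is under the bar but the bench; the gap between the bar and the hood's edge or box wall is 39 mm
- hood_hole (a point): Centre, on the hood's underside, of the orange-rimmed holding hole through the 6 mm clear pane: 30 mm long (away from the hinge) by 22 mm wide, 114.6 mm from the hinge axis, 70 mm from the hood's middle towards -y. The point turns with the hood, z is square to the pane towards its outside
- prop (a joint): Angle of the prop rod in rad: 0 lying level, grows as its tip swings up, stop at 1.2. A stiff pivot holds it at any angle where it is left (about 2 N at the sleeve moves it). With its tip in the hole and the hood down on its collar it stands at 0.785, square to the hood; the hole is long enough to take the tip if the rod is left within about 0.05 of that
- prop_pivot (a point): Pivot of the prop rod, inside the box near its handle-side wall: 190 mm from the hinge axis towards the handle, 28 mm below the box's rim, 70 mm from the middle towards -y. The pivot axis runs along the box's y. The point's axes are those of the box
- prop_grip (a point): Middle of the red sleeve on the prop rod, 115 mm from the pivot: 16 mm thick, 46 mm long. The rod lies under the hood along the box's x, from the pivot towards the hinge, and swings upwards in the upright plane along the box's x. The point's x axis points along the rod to the tip
- prop_collar (a point): Centre of the tip-side face of the rod's black collar (34 mm across, 6 mm thick), 154 mm from the pivot; the hood comes to rest on this face
- prop_tip (a point): End of the rod's plain steel tip, 10 mm thick, which stands 20 mm past the collar, 174 mm from the pivot
- multimeter: Bystander: red hand multimeter lying flat, 150 x 75 x 36 mm; origin at the centre of its underside
- cup: Bystander: cream plastic cup standing on its foot, 86 mm across, 90 mm high; origin at the centre of its underside
- tin: Bystander: open blue tin of screws, 120 x 180 x 50 mm; origin at the centre of its underside
- screwdriver: Bystander: yellow-handled screwdriver lying on the bench, 200 mm long
- spray: Bystander: red contact-spray can, 54 mm across, 190 mm high; origin at the centre of its underside
- jar: Bystander: amber jar, 70 mm across, 80 mm high; origin at the centre of its underside
- dial: Bystander: loose black dial, 36 mm across, 18 mm high, lying inside the box near its hinge-side wall, on the +y half; origin at the centre of its underside

How it is judged:
By the outcome, as a careful person would: the job done as asked, in the order asked, and still so for the second after the job is handed in, with the robot touching nothing.
It also fails if it takes over 72 s, if anything falls off the work surface, if the arm or the gripper's body presses on something with over 40 N, if the wrist force passes 120 N, or if a joint passes its speed limit or range.

## Working session

There is one attempt and no reset: what is moved stays moved. The work goes in short steps, Python scripts to look and compute and a tool call to move; the robot and the scene stay as the last step left them, time stands still between calls to the robot, and variables do not carry over. Pictures are saved under pics/ and viewed, about 8 in all and at most 12, crops included, and the job is handed in when it is done.

Besides the shell and the picture viewer there is one more tool, called after ">>>" as name(argument=value, ...), one argument or row to a line, values as JSON. play_rows: Moves the arm, as the interface text tells. Its arguments: {"type":"object","properties":{"deltas":{"type":"array"},"squeeze":{"type":"number"}},"required":["deltas"]}

```bash
mkdir -p pics; ls; python3 - <<'E'
from bench import r
import cv2,numpy as np
o=r.get_obs()
print(o, r.grip_point_offset)
a,d=r.grab_frame("scene");b,e=r.grab_frame("top")
np.savez("f0.npz",a=a,d=d,b=b,e=e)
cv2.imwrite("pics/s0.png",a[:,:,::-1]);cv2.imwrite("pics/t0.png",b[:,:,::-1])
for n in("scene","top","wrist"):print(n,r.camera_model(n))
E
```

```text
pics
{'clock': 0.0, 'joints': array([ 1.22586989,  0.47776724,  0.02234766,  1.55643164, -0.01152428,
        1.10927776, -0.08311474]), 'qvel': array([ 1.86317943e-04,  4.23799712e-04,  3.17697588e-04,  5.93652776e-05,
       -4.48035221e-04,  2.37722900e-04,  8.58837828e-04]), 'tau': array([ 3.63603958e-04, -5.96452546e+01,  1.60782751e+00, -2.81191117e+01,
        1.23470227e-02,  9.41797625e-03,  1.54432473e-05]), 'tcp_pos': array([ 0.15822242, -0.65560404,  0.23035624]), 'orientation': array([-3.11788012e+00, -3.70916456e-01,  4.98192052e-04]), 'contact_force': array([ 0.00640849, -0.02270148, -0.10820904]), 'moment': array([-0.02345444,  0.03584209, -0.03035235]), 'grip_width': 0.08522244273619096} 0.0187
scene {'mtx': array([[438.68005278,   0.        , 250.75003573],
       [  0.        , 438.68005278, 188.34801919],
       [  0.        ,   0.        ,   1.        ]]), 'rvec': array([ 2.27118241,  1.35773865, -0.39984496]), 'tvec': array([-0.27606617, -0.35317103,  1.54106228])}
top {'mtx': array([[489.25751864,   0.        , 270.58952846],
       [  0.        , 489.25751864, 186.00056945],
       [  0.        ,   0.        ,   1.        ]]), 'rvec': array([ 2.14148205, -2.11643477,  0.18161545]), 'tvec': array([0.02566373, 0.54771916, 1.51822698])}
wrist {'mtx': array([[328.96381335,   0.        , 257.36345799],
       [  0.        , 328.96381335, 192.10758118],
       [  0.        ,   0.        ,   1.        ]]), 'T_tool_cam': array([[ 3.07914499e-04, -9.58760377e-01, -2.84215489e-01,
         7.17438071e-02],
       [ 9.99999791e-01,  1.33865524e-04,  6.31807488e-04,
        -2.14013942e-04],
       [-5.67705331e-04, -2.84215624e-01,  9.58760219e-01,
        -1.41839885e-01],
       [ 0.00000000e+00,  0.00000000e+00,  0.00000000e+00,
         1.00000000e+00]])}
```

View pics/s0.png

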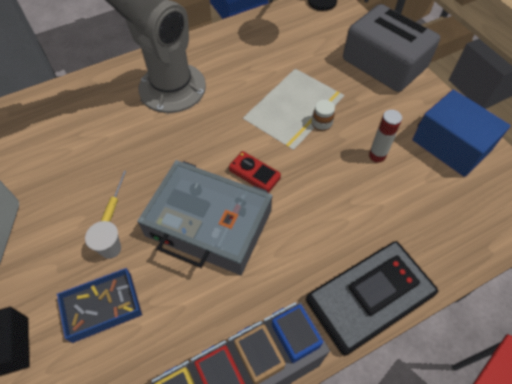

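View pics/t0.png

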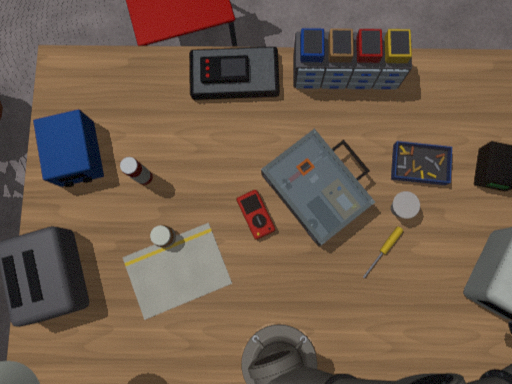

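Scene view: box with orange rim at (228,219), handle at (180,255). Top view: box centre about (318,187), handle bar (345,143)-(368,178), orange hole (306,168), hinge edge on the lower left, (262,172)-(322,243).

```bash
cat > h.py <<'E'
import numpy as np,cv2
from bench import r
from scipy.spatial.transform import Rotation as R
def cam(n,T=None):
    m=r.camera_model(n)
    if n=="wrist":
        o=T; M=np.eye(4);M[:3,:3]=R.from_rotvec(o["orientation"]).as_matrix();M[:3,3]=o["tcp_pos"]
        M=np.linalg.inv(M@m["T_tool_cam"]);return m["mtx"],M[:3,:3],M[:3,3]
    return m["mtx"],R.from_rotvec(m["rvec"]).as_matrix(),m["tvec"]
def ray(c,uv):
    K,Rm,t=c;o=-Rm.T@t;d=Rm.T@np.linalg.solve(K,[uv[0],uv[1],1]);return o,d/np.linalg.norm(d)
def onz(c,uv,z):
    o,d=ray(c,uv);return o+d*(z-o[2])/d[2]
def proj(c,p):
    K,Rm,t=c;q=K@(Rm@np.asarray(p)+t);return q[:2]/q[2]
def tri(rays):
    A=sum(np.eye(3)-np.outer(d,d) for o,d in rays);b=sum((np.eye(3)-np.outer(d,d))@o for o,d in rays);return np.linalg.solve(A,b)
E
python3 - <<'E'
from h import *
f=np.load("f0.npz")
def orange(im):
    h=cv2.cvtColor(im,cv2.COLOR_RGB2HSV);return cv2.inRange(h,(5,170,120),(16,255,255))
rs=[]
for n,im,(x0,x1,y0,y1) in(("scene",f["a"],(210,250,200,240)),("top",f["b"],(285,330,150,190))):
    m=orange(im)[y0:y1,x0:x1];ys,xs=np.nonzero(m);uv=(xs.min()/2+xs.max()/2+x0,ys.min()/2+ys.max()/2+y0)
    print(n,len(xs),uv,xs.min(),xs.max(),ys.min(),ys.max());c=cam(n);print(onz(c,uv,.097));rs.append(ray(c,uv))
print("hole",tri(rs))
c=cam("top")
for uv in((262,172),(322,243),(314,131),(373,200)):print(uv,onz(c,uv,.091))
g=cv2.cvtColor(f["b"],cv2.COLOR_RGB2GRAY)
m=(g<70).astype(np.uint8);m[:135]=0;m[190:]=0;m[:,:325]=0;m[:,385:]=0
ys,xs=np.nonzero(m);rect=cv2.minAreaRect(np.c_[xs,ys].astype(np.float32));print(rect,[onz(c,p,.089) for p in cv2.boxPoints(rect)])
a=cv2.resize(f["b"][120:260,250:400],None,fx=4,fy=4,interpolation=cv2.INTER_CUBIC)
b=cv2.resize(f["a"][150:290,130:290],None,fx=4,fy=4,interpolation=cv2.INTER_CUBIC)
cv2.imwrite("pics/c1.png",a[:,:,::-1])
E
```

```text
scene 12 (np.float64(228.0), np.float64(217.5)) 11 25 12 23
[ 0.60223895 -0.07486965  0.097     ]
top 78 (np.float64(305.0), np.float64(166.5)) 12 28 9 24
[ 0.60173533 -0.0747252   0.097     ]
hole [ 0.60189021 -0.07475648  0.09631228]
(262, 172) [0.5839194  0.05929443 0.091     ]
(322, 243) [ 0.36523243 -0.12688432  0.091     ]
(314, 131) [ 0.71853658 -0.10369391  0.091     ]
(373, 200) [ 0.49947547 -0.28542937  0.091     ]
((354.42620849609375, 164.31146240234375), (54.03156280517578, 15.108353614807129), 50.194427490234375) [array([ 0.66286937, -0.15835694,  0.089     ]), array([ 0.69482251, -0.19540625,  0.089     ]), array([ 0.56226758, -0.3014574 ,  0.089     ]), array([ 0.53124612, -0.26460447,  0.089     ])]
```

View pics/c1.png

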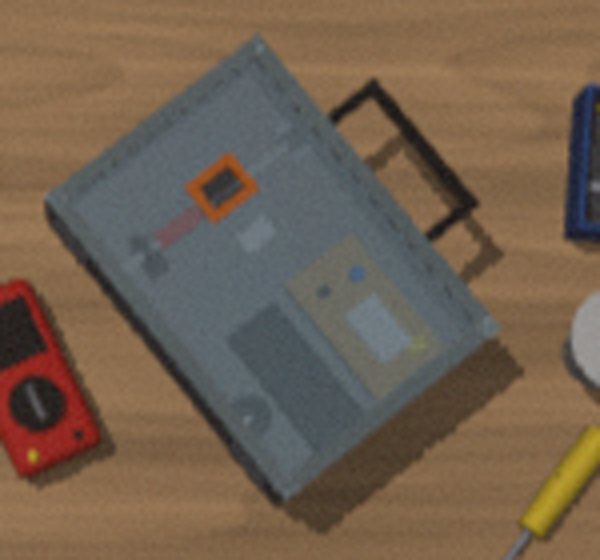

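Crop of the top view: handle bar ends at about (343.6,142) and (368.1,171.4) in the full image, lid corners (314.4,129.4), (261.9,169.9), (374.4,202), (320.7,244.9). The red sleeve shows through the pane towards the hinge from the hole. Now I'll fit the box pose.

```bash
cat >> h.py <<'E'
def rows(Rt,p,grip,n=1):
    """grasp point p, tool rotation Rt -> delta in tool axes now"""
    o=r.get_obs();R0=R.from_rotvec(o["orientation"]).as_matrix()
    t=p+Rt[:,2]*r.grip_point_offset
    return np.round(R0.T@(t-o["tcp_pos"])*1e3,0),np.round(R.from_matrix(R0.T@Rt).as_rotvec(),3)
def box():
    B=np.load("box.npz");return B["H"],B["X"],B["Y"]
def bp(x,y,z):
    H,X,Y=box();return H+X*x+Y*y+np.array([0,0,z])
def frame(zb,yb):
    """tool rotation from tool z and y given in box axes"""
    H,X,Y=box();A=np.c_[X,Y,[0,0,1]];z=A@zb;z/=np.linalg.norm(z);y=A@yb;y=y-z*(y@z);y/=np.linalg.norm(y);return np.c_[np.cross(y,z),y,z]
E
python3 - <<'E'
from h import *
c=cam("top")
L=[((343.6,142),(-.260,-.062),.089),((368.1,171.4),(-.260,.062),.089),((314.4,129.4),(-.215,-.15),.091),((261.9,169.9),(0,-.15),.091),((374.4,202),(-.215,.15),.091),((320.7,244.9),(0,.15),.091),((305,166.4),(-.1146,-.07),.091)]
P=np.array([onz(c,u,z)[:2] for u,_,z in L]);Q=np.array([q for _,q,_ in L])
w=(P-P.mean(0)).T@(Q-Q.mean(0));U,S,V=np.linalg.svd(w);M=U@np.diag([1,np.linalg.det(U@V)])@V
H=P.mean(0)-M@Q.mean(0);print(np.round(1e3*(P-(Q@M.T+H)),1),H,M)
np.savez("box.npz",H=np.r_[H,.085],X=np.r_[M[:,0],0],Y=np.r_[M[:,1],0])
for s in(1,-1):
    Rt=frame([0,0,-1],[s,0,0]);print("handle",s,rows(Rt,bp(-.26,0,.004+.1),0))
    Rt=frame([.5,0,-.866],[0,s,0]);print("prop",s,"toolx.X",Rt[:,0]@box()[1],rows(Rt,bp(-.075,-.07,-.028),0))
print(bp(-.26,0,.004),bp(-.19,-.07,-.028))
E
```

```text
[[-1.6 -2.1]
 [ 1.3 -0.2]
 [-2.7  0.3]
 [-2.  -3.2]
 [ 1.4  2.6]
 [ 1.5  1.1]
 [ 2.   1.5]] [ 0.47524758 -0.03053889] [[-0.62294944 -0.7822621 ]
 [ 0.7822621  -0.62294944]]
handle 1 (array([ 565., -297.,   61.]), array([-0.000e+00,  2.000e-03,  2.706e+00]))
prop 1 toolx.X -0.86601905262874 (array([ 546., -503.,  190.]), array([ 0.295, -0.465,  1.108]))
handle -1 (array([ 565., -297.,   61.]), array([-0.002, -0.   , -0.436]))
prop -1 toolx.X 0.86601905262874 (array([ 546., -503.,  190.]), array([ 0.522,  0.332, -1.954]))
[ 0.63721443 -0.23392704  0.089     ] [ 0.64836632 -0.13556223  0.057     ]
```

Fit residuals are under 3.5 mm. Now going above the handle.

>>> play_rows(
  deltas=[
    [40, [140, -75, 10], [0, 0, -0.1]],
    [40, [280, -150, 10], [0, 0, -0.2]],
    [40, [420, -220, 10], [0, 0, -0.33]],
    [40, [565, -297, 20], [0, 0, -0.436]],
    [40, [565, -297, 40], [0, 0, -0.436]],
    [40, [565, -297, 40], [0, 0, -0.436]],
    [40, [565, -297, 40], [0, 0, -0.436]],
    [40, [565, -297, 40], [0, 0, -0.436]],
  ],
)

```text
clock: 1.1
tcp_pos: [0.5338, -0.325, 0.2019]
orientation: [-2.964, -1.036, 0.001]
contact_force: [0.4, 0.3, -0.6]
grip_width: 0.0401
```

>>> play_rows(
  deltas=[
    [40, [0, 0, 0], [0, 0, 0]],
    [40, [0, 0, 0], [0, 0, 0]],
  ],
)

```text
clock: 1.35
tcp_pos: [0.5333, -0.3249, 0.2013]
orientation: [-2.963, -1.037, 0.003]
contact_force: [-0.5, -0.8, 0.8]
grip_width: 0.0398
```

```bash
python3 - <<'E'
from h import *
o=r.get_obs();print(o["joints"],o["tcp_pos"],o["grip_width"])
print(rows(frame([0,0,-1],[-1,0,0]),bp(-.26,0,.004),0))
im,d=r.grab_frame("wrist");np.savez("w1.npz",im=im,d=d)
c=cam("wrist",o)
for y in(-.065,.065):print(proj(c,bp(-.26,y,.004)))
cv2.imwrite("pics/w1.png",im[:,:,::-1])
E
```

```text
[ 0.61314701  0.4351201  -0.22071325  1.69813745  0.10757227  1.0230765
 -0.54166939] [ 0.53332813 -0.32494005  0.20128942] 0.039792965412273826
(array([138.,  -6., 131.]), array([-0.003,  0.001,  0.001]))
[ 248.26789271 -123.78707738]
[249.48916845  92.85577206]
```

View pics/w1.png

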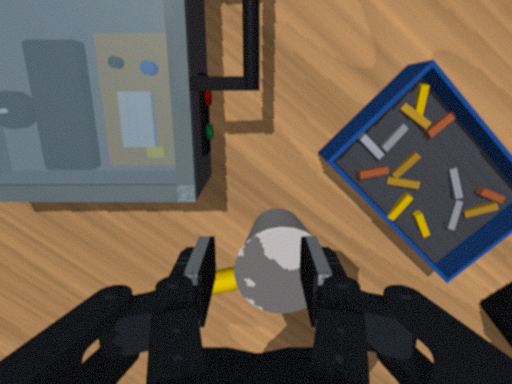

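Wrist view: handle's near end at (252,83), against (249,85-93) predicted, so the fit holds within about 2 mm. Cup and tin are clear. Moving over, then down around the bar.

>>> play_rows(
  deltas=[
    [40, [50, -2, 0], [0, 0, 0]],
    [40, [100, -4, 10], [0, 0, 0]],
    [40, [138, -4, 30], [0, 0, 0]],
    [40, [138, -4, 65], [0, 0, 0]],
    [40, [138, -4, 95], [0, 0, 0]],
    [40, [138, -4, 120], [0, 0, 0]],
    [40, [138, -4, 131], [0, 0, 0]],
    [40, [138, -4, 131], [0, 0, 0]],
  ],
)

```text
clock: 2.4
tcp_pos: [0.637, -0.2383, 0.07]
orientation: [-2.965, -1.031, 0.005]
contact_force: [0.7, -0.7, 0.3]
grip_width: 0.0399
```

```bash
python3 - <<'E'
from h import *
o=r.get_obs();print(o["joints"],o["tcp_pos"],o["contact_force"])
print(rows(frame([0,0,-1],[-1,0,0]),bp(-.26,0,.004),0))
E
```

```text
[ 0.41618557  0.66577775 -0.21661377  1.64554737  0.17702444  0.853206
 -0.77427978] [ 0.63702857 -0.23827818  0.06998996] [ 0.69431723 -0.69379081  0.32979209]
(array([ 3., -3., -0.]), array([-0.003,  0.002, -0.003]))
```

>>> play_rows(
  deltas=[
    [5, [0, 0, 0], [0, 0, 0]],
    [5, [0, 0, 0], [0, 0, 0]],
    [5, [0, 0, 0], [0, 0, 0]],
    [5, [0, 0, 0], [0, 0, 0]],
    [5, [0, 0, 0], [0, 0, 0]],
  ],
  squeeze=45,
)

```text
clock: 3.02
tcp_pos: [0.6357, -0.2365, 0.0712]
orientation: [-2.962, -1.031, 0.008]
contact_force: [-7.4, 4.4, 7.3]
grip_width: 0.0103
```

```bash
python3 - <<'E'
from h import *
o=r.get_obs();print(o["tcp_pos"],o["contact_force"],o["grip_width"])
H,X,Y=box();g=o["tcp_pos"]-np.array([0,0,r.grip_point_offset]);
g=o["tcp_pos"]+np.array([0,0,r.grip_point_offset]);print((g-H)@X,(g-H)@Y,g[2]-.085)
for a in np.arange(.1,1.26,.08):
    q=np.array([-.26*np.cos(a)-.004*np.sin(a)+.26,.26*np.sin(a)+.004*np.cos(a)-.004]);print(round(a,2),np.round(q*1e3))
E
```

```text
[ 0.6357095  -0.23653626  0.07121174] [-7.42777682  4.35113455  7.33357656] 0.010253950163781382
-0.2611036038239706 0.0028026611378847133 0.004911736852462836
0.1 [ 1. 26.]
0.18 [ 3. 46.]
0.26 [ 8. 67.]
0.34 [14. 86.]
0.42 [ 21. 106.]
0.5 [ 30. 124.]
0.58 [ 40. 142.]
0.66 [ 52. 159.]
0.74 [ 65. 174.]
0.82 [ 80. 189.]
0.9 [ 95. 202.]
0.98 [112. 214.]
1.06 [129. 225.]
1.14 [148. 234.]
1.22 [167. 242.]
```

Gripped. Lifting along the arc.

>>> play_rows(
  deltas=[
    [5, [0, -1, -20], [0, 0, 0]],
    [5, [0, -2, -40], [0, 0, 0]],
    [5, [0, -6, -60], [0, 0, 0]],
    [5, [0, -11, -78], [0, 0, 0]],
    [5, [0, -18, -97], [0, 0, 0]],
    [5, [0, -26, -116], [0, 0, 0]],
    [5, [0, -35, -133], [0, 0, 0]],
    [5, [0, -45, -150], [0, 0, 0]],
  ],
)

```text
clock: 4.03
tcp_pos: [0.6057, -0.1993, 0.221]
orientation: [-2.957, -1.032, 0.016]
contact_force: [-5.8, 7.6, -12.3]
grip_width: 0.0106
```

```bash
cat > hood.py <<'E'
from h import *
o=r.get_obs();H,X,Y=box();z=R.from_rotvec(o["orientation"]).as_matrix()[:,2]
g=o["tcp_pos"]-z*r.grip_point_offset;v=g-H
print("grasp box",v@X,v@Y,v[2],"rad",np.hypot(v@X,v[2]),"ang",np.arctan2(v[2],-v@X),o["grip_width"],o["contact_force"],o["joints"])
E
python3 hood.py; python3 -c "
from h import *
for a in(.7,.8,.9,1,1.05,1.1,1.15,1.2,1.22):
  print(a,rows(frame([0,0,-1],[-1,0,0]),bp(-.26*np.cos(a),.0028,.26*np.sin(a)),0))"
```

```text
grasp box -0.21351504832354473 0.0029124056286689856 0.15469445895652262 rad 0.2636646572683887 ang 0.6269889994014115 0.010568642679519617 [ -5.75502496   7.61198167 -12.30597489] [ 0.40770297  0.44624587 -0.2537613   1.63522807  0.11867915  1.08910731
 -0.77825609]
0.7 (array([  0., -15., -13.]), array([-0.012,  0.006, -0.001]))
0.8 (array([ -0., -33., -31.]), array([-0.012,  0.006, -0.001]))
0.9 (array([ -0., -52., -48.]), array([-0.012,  0.006, -0.001]))
1 (array([ -0., -74., -63.]), array([-0.012,  0.006, -0.001]))
1.05 (array([ -0., -85., -70.]), array([-0.012,  0.006, -0.001]))
1.1 (array([ -0., -96., -76.]), array([-0.012,  0.006, -0.001]))
1.15 (array([  -0., -108.,  -81.]), array([-0.012,  0.006, -0.001]))
1.2 (array([  -0., -120.,  -86.]), array([-0.012,  0.006, -0.001]))
1.22 (array([  -0., -125.,  -88.]), array([-0.012,  0.006, -0.001]))
```

>>> play_rows(
  deltas=[
    [5, [0, -15, -15], [0, 0, 0]],
    [5, [0, -32, -33], [0, 0, 0]],
    [5, [0, -51, -50], [0, 0, 0]],
    [5, [0, -73, -65], [0, 0, 0]],
    [5, [0, -90, -74], [0, 0, 0]],
    [5, [0, -107, -83], [0, 0, 0]],
    [5, [0, -122, -89], [0, 0, 0]],
    [5, [0, -124, -90], [0, 0, 0]],
  ],
)

```text
clock: 5.03
tcp_pos: [0.5307, -0.1053, 0.3169]
orientation: [-2.965, -1.031, 0.008]
contact_force: [1.0, -7.0, 3.8]
grip_width: 0.0101
```

```bash
python3 hood.py
```

```text
grasp box -0.09308259636871477 0.0030772091288420907 0.25059834388561236 rad 0.26732732689523664 ang 1.2151491808756372 0.010058972728130808 [ 1.0319248  -6.96914741  3.82775774] [ 0.34500486  0.20516834 -0.30946485  1.74765061  0.0664643   1.20422991
 -0.88411617]
```

>>> play_rows(
  deltas=[
    [40, [0, 0, 0], [0, 0, 0]],
    [40, [0, 0, 0], [0, 0, 0]],
    [40, [0, 0, 0], [0, 0, 0]],
    [40, [0, 0, -20], [0, 0, 0]],
    [40, [0, 0, -50], [0, 0, 0]],
    [40, [0, 30, -80], [0, 0, 0]],
    [40, [0, 80, -80], [0, 0, 0]],
    [40, [0, 130, -80], [0, 0, 0]],
  ],
)

```text
clock: 6.02
tcp_pos: [0.6128, -0.2079, 0.3968]
orientation: [-2.965, -1.032, 0.007]
contact_force: [0.5, -0.5, 0.4]
grip_width: 0.04
```

```bash
python3 hood.py;  python3 - <<'E'
from h import *
a,d=r.grab_frame("scene");b,e=r.grab_frame("top");np.savez("f2.npz",a=a,b=b,d=d,e=e)
A=cv2.resize(a[100:300,100:320],(528,480));B=cv2.resize(b[100:260,240:400],(480,480))
cv2.imwrite("pics/c2.png",np.hstack([A[:, :310],B])[:,:,::-1])
from h import *
for s in(.0,.05,.1,.15,.2):
  for t in(.5,.6):
    z=np.array([np.sin(t),0,-np.cos(t)]);p=bp(-.075,-.07,-.028);H,X,Y=box();zz=X*z[0]+np.array([0,0,z[2]]);print(s,t,rows(frame(z,[0,1,0]),p-s*zz,0))
E
```

```text
grasp box -0.22449934562000307 0.002808502853395086 0.33054326547523477 rad 0.3995732805566973 ang 0.9741785952307422 0.03999612975620333 [ 0.47357848 -0.47703802  0.41681506] [ 0.40615941  0.34985973 -0.24590993  1.37897397  0.08492092  1.4275231
 -0.73860725]
0.0 0.5 (array([  76., -161.,  354.]), array([ 0.391, -0.385,  1.525]))
0.0 0.6 (array([  76., -163.,  353.]), array([ 0.469, -0.463,  1.509]))
0.05 0.5 (array([  76., -137.,  310.]), array([ 0.391, -0.385,  1.525]))
0.05 0.6 (array([  76., -135.,  311.]), array([ 0.469, -0.463,  1.509]))
0.1 0.5 (array([  76., -114.,  266.]), array([ 0.391, -0.385,  1.525]))
0.1 0.6 (array([  76., -107.,  270.]), array([ 0.469, -0.463,  1.509]))
0.15 0.5 (array([ 76., -90., 222.]), array([ 0.391, -0.385,  1.525]))
0.15 0.6 (array([ 76., -79., 228.]), array([ 0.469, -0.463,  1.509]))
0.2 0.5 (array([ 76., -66., 178.]), array([ 0.391, -0.385,  1.525]))
0.2 0.6 (array([ 76., -51., 187.]), array([ 0.469, -0.463,  1.509]))
```

View pics/c2.png

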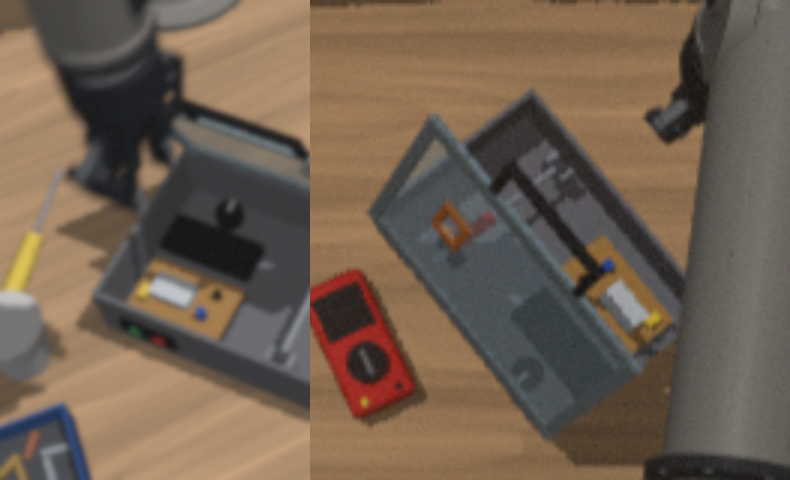

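The hood stays up at about 1.2 rad. The top crop shows the red sleeve through the pane near (480,222) and nothing else moved. Next: turn the tool and go to a standoff over the prop.

>>> play_rows(
  deltas=[
    [50, [20, 20, 0], [0.045, -0.045, 0.18]],
    [50, [40, 20, 0], [0.09, -0.09, 0.36]],
    [50, [76, 20, 20], [0.14, -0.14, 0.54]],
    [50, [76, 20, 50], [0.18, -0.18, 0.72]],
    [50, [76, 0, 80], [0.23, -0.23, 0.9]],
    [50, [76, -20, 110], [0.28, -0.28, 1.08]],
    [50, [76, -40, 140], [0.33, -0.33, 1.28]],
    [50, [76, -66, 170], [0.37, -0.37, 1.46]],
  ],
)

```text
clock: 7.12
tcp_pos: [0.6303, -0.1126, 0.2222]
orientation: [-2.661, 1.089, 0.625]
contact_force: [-0.0, -0.5, -0.5]
grip_width: 0.0502
```

```bash
cat > prop.py <<'E'
from h import *
import sys
o=r.get_obs();print(np.round(o["joints"],2),o["contact_force"])
def show(t,s,a):
    z=np.array([np.sin(t),0,-np.cos(t)]);H,X,Y=box();zz=X*z[0]+np.array([0,0,z[2]])
    p=bp(-.19+.115*np.cos(a),-.07,-.028+.115*np.sin(a))
    D,w=rows(frame(z,[0,1,0]),p-s*zz,0);print(t,s,round(a,2),D.tolist(),w.tolist())
E
python3 hood.py; python3 - <<'E'
from prop import *
for s in(.2,.1,.05,0):show(.5,s,0)
o=r.get_obs();im,d=r.grab_frame("wrist");np.savez("w3.npz",im=im,d=d,t=o["tcp_pos"],q=o["orientation"]);cv2.imwrite("pics/w3.png",im[:,:,::-1])
c=cam("wrist",o);print(proj(c,bp(-.075,-.07,-.028)),proj(c,bp(-.19,-.07,-.028)),proj(c,bp(-.016,-.07,-.028)))
E
```

```text
grasp box -0.169265306321215 -0.07073171214309106 0.1538432683725664 rad 0.22873236576306433 ang 0.737704156538315 0.05015841837924736 [-0.01532368 -0.48329597 -0.45700489] [ 0.22703028  0.66287062 -0.02259141  1.34528123 -0.25391245  1.52695057
 -2.07947859]
[ 0.23  0.66 -0.02  1.35 -0.25  1.53 -2.08] [-0.01532368 -0.48329597 -0.45700489]
0.5 0.2 0 [4.0, 0.0, 5.0] [0.033, -0.028, 0.113]
0.5 0.1 0 [1.0, -3.0, 105.0] [0.033, -0.028, 0.113]
0.5 0.05 0 [-0.0, -5.0, 155.0] [0.033, -0.028, 0.113]
0.5 0 0 [-1.0, -7.0, 205.0] [0.033, -0.028, 0.113]
[251.02477284 169.72541374] [266.13855678  56.66106891] [245.7321111 209.3191603]
```

View pics/w3.png

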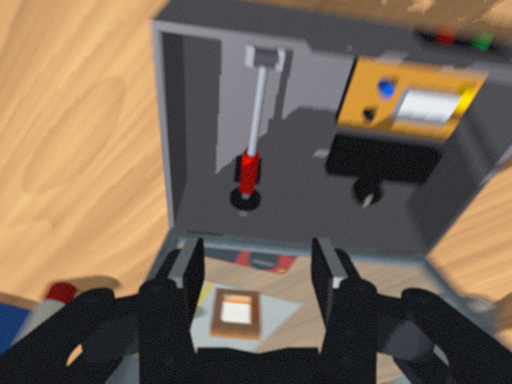

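Wrist view: red sleeve at (249,173), predicted (251,170); pivot at (265,57), predicted (266,57). Box fit is confirmed. Descending along the tool axis.

>>> play_rows(
  deltas=[
    [50, [3, -1, 30], [0.033, -0.028, 0.113]],
    [50, [2, -2, 65], [0.033, -0.028, 0.113]],
    [50, [1, -3, 100], [0.033, -0.028, 0.113]],
    [50, [0, -5, 135], [0.033, -0.028, 0.113]],
    [50, [0, -6, 165], [0.033, -0.028, 0.113]],
    [50, [-1, -7, 190], [0.033, -0.028, 0.113]],
    [50, [-1, -7, 202], [0.033, -0.028, 0.113]],
    [50, [-1, -7, 202], [0.033, -0.028, 0.113]],
  ],
)

```text
clock: 8.18
tcp_pos: [0.5669, -0.0366, 0.0393]
orientation: [-2.564, 1.245, 0.672]
contact_force: [1.2, -0.3, 0.3]
grip_width: 0.0501
```

```bash
python3 - <<'E'
from prop import *
show(.5,0,0)
E
```

```text
[ 0.18  0.76 -0.05  1.66 -0.34  1.13 -2.13] [ 1.15847647 -0.2993819   0.26655244]
0.5 0 0 [3.0, -2.0, -3.0] [0.005, 0.009, -0.007]
```

>>> play_rows(
  deltas=[
    [5, [3, -1, 0], [0, 0, 0]],
    [5, [3, -1, 0], [0, 0, 0]],
    [5, [3, -1, 0], [0, 0, 0]],
    [5, [3, -1, 0], [0, 0, 0]],
    [5, [3, -1, 0], [0, 0, 0]],
  ],
  squeeze=40,
)

```text
clock: 8.8
tcp_pos: [0.5729, -0.0373, 0.0389]
orientation: [-2.563, 1.244, 0.663]
contact_force: [7.7, 2.4, -1.4]
grip_width: 0.0153
```

```bash
python3 hood.py; python3 - <<'E'
from prop import *
for i in range(9):
    a=.1*i if i<8 else .785; show(.5+.25*a/.785,0,a)
E
```

```text
grasp box -0.07518360224743298 -0.07218385376230206 -0.02971746044206154 rad 0.08084368560392148 ang -0.37641798758689526 0.015327275739551355 [ 7.67541956  2.35658384 -1.41837719] [ 0.18304034  0.76305278 -0.05484428  1.65066685 -0.33684143  1.12913692
 -2.13119221]
[ 0.18  0.76 -0.05  1.65 -0.34  1.13 -2.13] [ 7.67541956  2.35658384 -1.41837719]
0.5 0 0.0 [-1.0, 2.0, -1.0] [-0.001, 0.005, -0.005]
0.5318471337579618 0 0.1 [-7.0, 2.0, -12.0] [-0.001, -0.027, -0.005]
0.5636942675159236 0 0.2 [-11.0, 2.0, -23.0] [-0.001, -0.058, -0.005]
0.5955414012738853 0 0.3 [-15.0, 2.0, -34.0] [-0.001, -0.09, -0.005]
0.6273885350318471 0 0.4 [-17.0, 2.0, -45.0] [-0.001, -0.122, -0.005]
0.6592356687898089 0 0.5 [-18.0, 2.0, -57.0] [-0.001, -0.154, -0.005]
0.6910828025477707 0 0.6 [-18.0, 2.0, -68.0] [-0.001, -0.186, -0.005]
0.7229299363057324 0 0.7 [-17.0, 2.0, -80.0] [-0.001, -0.218, -0.005]
0.75 0 0.79 [-15.0, 2.0, -89.0] [-0.001, -0.245, -0.005]
```

>>> play_rows(
  deltas=[
    [5, [-6, 1, -12], [0, -0.03, 0]],
    [5, [-10, 1, -23], [0, -0.06, 0]],
    [5, [-14, 1, -34], [0, -0.09, 0]],
    [5, [-16, 1, -45], [0, -0.122, 0]],
    [5, [-17, 1, -57], [0, -0.154, 0]],
    [5, [-17, 1, -68], [0, -0.186, 0]],
    [5, [-16, 1, -80], [0, -0.218, 0]],
    [5, [-14, 1, -89], [0, -0.245, 0]],
  ],
)

```text
clock: 9.8
tcp_pos: [0.5921, -0.061, 0.1242]
orientation: [-2.391, 1.159, 0.944]
contact_force: [2.0, 4.0, -4.6]
grip_width: 0.0148
```

```bash
cat > pa.py <<'E'
from prop import *
H,X,Y=box();z=R.from_rotvec(o["orientation"]).as_matrix()[:,2];v=o["tcp_pos"]-z*r.grip_point_offset-bp(-.19,-.07,-.028)
print("prop ang",np.arctan2(v[2],v@X),"rad",np.hypot(v[2],v@X),"y",v@Y,o["grip_width"])
show(.75,0,.785)
E
python3 pa.py
python3 - <<'E'
from h import *
o=r.get_obs();im,d=r.grab_frame("wrist");cv2.imwrite("pics/w4.png",im[:,:,::-1]);np.savez("w4.npz",im=im,d=d)
E
```

```text
[ 0.28  0.82 -0.08  1.42 -0.4   1.52 -2.12] [ 1.95475773  4.00050341 -4.60387818]
prop ang 0.7868545319800154 rad 0.11416143636183056 y -0.002326035111326413 0.01482356023384776
0.75 0 0.79 [-1.0, 2.0, 0.0] [-0.003, 0.002, -0.003]
```

View pics/w4.png

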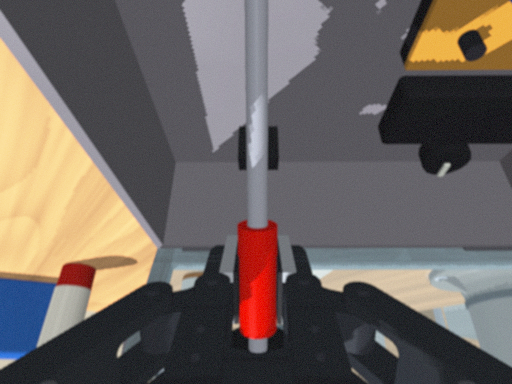

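Wrist view: the sleeve is held between the pads at (258,280). The angle from the tool pose is 0.787. Releasing and backing straight out.

>>> play_rows(
  deltas=[
    [45, [0, 0, 0], [0, 0, 0]],
    [45, [0, 0, 0], [0, 0, 0]],
    [45, [0, 0, 0], [0, 0, 0]],
    [45, [0, 0, -20], [0, 0, 0]],
    [45, [0, 0, -50], [0, 0, 0]],
    [45, [0, 0, -90], [0, 0, 0]],
    [45, [0, 0, -130], [0, 0, 0]],
    [45, [0, 0, -160], [0, 0, 0]],
  ],
)

```text
clock: 10.85
tcp_pos: [0.6607, -0.1487, 0.2429]
orientation: [-2.39, 1.16, 0.942]
contact_force: [0.7, 0.8, -1.0]
grip_width: 0.0446
```

```bash
python3 hood.py; cat > q.py <<'E'
from h import *
def hd(a,up,dx=0,rr=.2625):
    D,w=rows(frame([0,0,-1],[-1,0,0]),bp(-rr*np.cos(a)+dx,.003,rr*np.sin(a)+.003+up),0);print(a,up,dx,D.tolist(),w.tolist())
E
python3 - <<'E'
from q import *
hd(1.21,.08,-.13);hd(1.21,.08,-.05);hd(1.21,.08);hd(1.21,0)
a,d=r.grab_frame("scene");o=r.get_obs();w,dw=r.grab_frame("wrist")
red=lambda im:cv2.inRange(cv2.cvtColor(im,cv2.COLOR_RGB2HSV),(0,170,90),(4,255,255))
n,l,s,ce=cv2.connectedComponentsWithStats(red(w));print([(s[i].tolist(),ce[i].round(1).tolist()) for i in range(1,n) if s[i,4]>60])
c=cam("wrist",o)
for t in(.7,.785,.87):print(t,[proj(c,bp(-.19+q*np.cos(t),-.07,-.028+q*np.sin(t))).round() for q in(.092,.115,.138,.174)])
cv2.imwrite("pics/c5.png",np.hstack([cv2.resize(a[130:290,130:290],(400,400)),w[:,112:]
 if 0 else cv2.resize(w,(400,400))])[:,:,::-1])
E
```

```text
grasp box -0.22070260877307118 -0.07133871370461707 0.17156094588128962 rad 0.2795403363933765 ang 0.6607702851951908 0.0446261389833519 [ 0.6686179   0.75140467 -1.03836522] [ 0.33257009  0.86838245 -0.0402073   1.03542531 -0.38825429  1.8659388
 -2.17043095]
1.21 0.08 -0.13 [-93.0, 74.0, -121.0] [-0.591, 0.586, -1.495]
1.21 0.08 -0.05 [-151.0, 75.0, -67.0] [-0.591, 0.586, -1.495]
1.21 0.08 0 [-188.0, 75.0, -33.0] [-0.591, 0.586, -1.495]
1.21 0 0 [-133.0, 75.0, 26.0] [-0.591, 0.586, -1.495]
[([249, 155, 17, 52, 800], [256.8, 180.2]), ([105, 227, 24, 17, 245], [116.6, 234.2])]
0.7 [array([259., 154.]), array([259., 178.]), array([259., 201.]), array([259., 235.])]
0.785 [array([259., 155.]), array([259., 180.]), array([259., 205.]), array([259., 241.])]
0.87 [array([259., 156.]), array([259., 182.]), array([259., 208.]), array([259., 247.])]
```

View pics/c5.png

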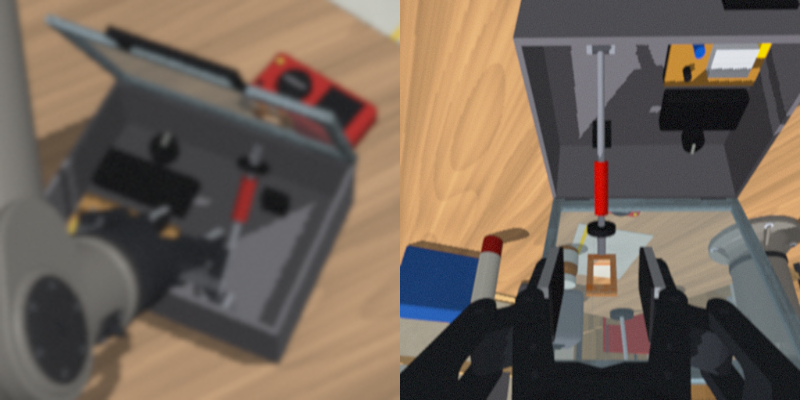

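Prop stays up: sleeve spans rows 155-206 in the wrist view against 155-205 predicted for 0.785, and the hole is visible beyond the collar. Turning back to the handle.

>>> play_rows(
  deltas=[
    [40, [-10, 8, -14], [-0.065, 0.065, -0.165]],
    [40, [-22, 17, -30], [-0.13, 0.13, -0.33]],
    [40, [-34, 26, -45], [-0.195, 0.195, -0.495]],
    [40, [-46, 37, -60], [-0.26, 0.26, -0.66]],
    [40, [-58, 46, -75], [-0.33, 0.325, -0.83]],
    [40, [-70, 56, -90], [-0.395, 0.39, -0.995]],
    [40, [-82, 65, -106], [-0.46, 0.455, -1.16]],
    [40, [-93, 74, -121], [-0.525, 0.52, -1.325]],
  ],
)

```text
clock: 11.95
tcp_pos: [0.6111, -0.2057, 0.3949]
orientation: [-3.005, -0.757, 0.137]
contact_force: [0.3, -0.2, -0.2]
grip_width: 0.04
```

```bash
python3 hood.py; python3 - <<'E'
from q import *
hd(1.21,.08,-.13);hd(1.21,.08,-.05);hd(1.21,.08);hd(1.21,0)
b,e=r.grab_frame("top");np.savez("f5.npz",b=b,e=e)
E
```

```text
grasp box -0.2229794045068841 0.0016922180419463475 0.32849952170273095 rad 0.39702865210607613 ang 0.9744533468639964 0.03997931387517022 [ 0.34236122 -0.18332885 -0.16875904] [ 0.4141214   0.40510735 -0.27955628  1.31057836  0.10649485  1.53749212
 -0.93506332]
1.21 0.08 -0.13 [0.0, 1.0, -0.0] [-0.067, 0.07, -0.179]
1.21 0.08 -0.05 [-14.0, -78.0, 6.0] [-0.067, 0.07, -0.179]
1.21 0.08 0 [-23.0, -127.0, 9.0] [-0.067, 0.07, -0.179]
1.21 0 0 [-17.0, -122.0, 89.0] [-0.067, 0.07, -0.179]
```

>>> play_rows(
  deltas=[
    [40, [-2, -10, 0], [-0.034, 0.035, -0.09]],
    [40, [-7, -40, 3], [-0.067, 0.07, -0.179]],
    [40, [-14, -78, 6], [-0.067, 0.07, -0.179]],
    [40, [-14, -78, 6], [-0.067, 0.07, -0.179]],
  ],
)

```text
clock: 12.5
tcp_pos: [0.5588, -0.1418, 0.3979]
orientation: [2.957, 1.047, 0.007]
contact_force: [-0.4, 0.1, 0.7]
grip_width: 0.0402
```

```bash
python3 hood.py; python3 - <<'E'
from q import *
hd(1.21,.08);hd(1.21,0)
o=r.get_obs();im,d=r.grab_frame("wrist");c=cam("wrist",o)
for a in(1.15,1.21,1.25):print(a,[proj(c,bp(-.26*np.cos(a),y,.26*np.sin(a)+.002)).round() for y in(-.06,.06)])
cv2.imwrite("pics/w6.png",im[:,:,::-1]);np.savez("w6.npz",im=im,d=d)
E
```

```text
grasp box -0.13895612651381575 0.004017135695382497 0.331629034506619 rad 0.35956448882434966 ang 1.1740095552794787 0.04017636471978692 [-0.35689624  0.08625846  0.69339191] [ 0.42994151  0.223224   -0.3551498   1.54915147  0.08071576  1.37726505
 -0.8226712 ]
1.21 0.08 0 [1.0, -46.0, 3.0] [0.006, -0.003, 0.008]
1.21 0 0 [1.0, -47.0, 83.0] [0.006, -0.003, 0.008]
1.15 [array([206., 107.]), array([212., 275.])]
1.21 [array([181., 108.]), array([191., 280.])]
1.25 [array([164., 108.]), array([176., 282.])]
```

View pics/w6.png

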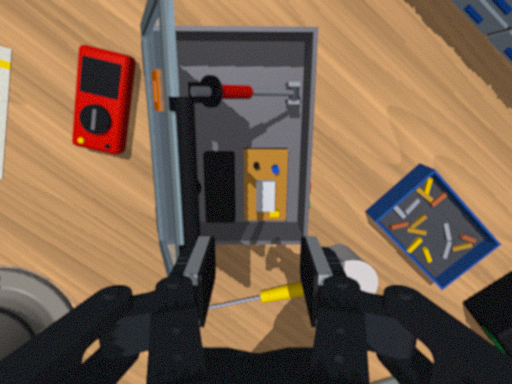

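Wrist view: handle bar runs from (181,100) to about (190,260), matching 1.21 rad, so the hood has not crept. Prop sleeve and collar stand in line with the hole. Moving onto the bar.

>>> play_rows(
  deltas=[
    [40, [1, -25, 3], [0, 0, 0]],
    [40, [1, -46, 5], [0, 0, 0]],
    [40, [1, -46, 25], [0, 0, 0]],
    [40, [1, -46, 50], [0, 0, 0]],
    [40, [1, -46, 72], [0, 0, 0]],
    [40, [1, -46, 82], [0, 0, 0]],
    [40, [1, -46, 82], [0, 0, 0]],
  ],
)

```text
clock: 13.42
tcp_pos: [0.5318, -0.1078, 0.3147]
orientation: [2.959, 1.043, 0.005]
contact_force: [0.1, -0.1, 0.4]
grip_width: 0.0401
```

>>> play_rows(
  deltas=[
    [5, [0, 0, 0], [0, 0, 0]],
    [5, [0, 0, 0], [0, 0, 0]],
    [5, [0, 0, 0], [0, 0, 0]],
    [5, [0, 0, 0], [0, 0, 0]],
    [5, [0, 0, 0], [0, 0, 0]],
  ],
  squeeze=45,
)

```text
clock: 14.05
tcp_pos: [0.5324, -0.108, 0.3154]
orientation: [2.958, 1.042, 0.007]
contact_force: [0.7, -1.0, 4.3]
grip_width: 0.0102
```

```bash
python3 hood.py; python3 - <<'E'
from q import *
for a in(1.21,1.15,1.1,1.05,1,.95,.9,.86,.83,.80,.785):hd(a,0)
E
```

```text
grasp box -0.09602560353753888 0.0036094834644741845 0.24908878414308439 rad 0.2669571855572138 ang 1.2028455415440218 0.010217898377743232 [ 0.73316268 -1.04775692  4.33154239] [ 0.4066806   0.20966164 -0.37807141  1.74973711  0.0861173   1.19175595
 -0.88854369]
1.21 0 0 [1.0, -3.0, 0.0] [0.006, -0.003, 0.005]
1.15 0 0 [0.0, 11.0, 7.0] [0.006, -0.003, 0.005]
1.1 0 0 [0.0, 23.0, 12.0] [0.006, -0.003, 0.005]
1.05 0 0 [0.0, 34.0, 19.0] [0.006, -0.003, 0.005]
1 0 0 [0.0, 46.0, 25.0] [0.006, -0.003, 0.005]
0.95 0 0 [0.0, 56.0, 33.0] [0.006, -0.003, 0.005]
0.9 0 0 [0.0, 67.0, 41.0] [0.006, -0.003, 0.005]
0.86 0 0 [0.0, 75.0, 48.0] [0.006, -0.003, 0.005]
0.83 0 0 [0.0, 81.0, 53.0] [0.006, -0.003, 0.005]
0.8 0 0 [-0.0, 86.0, 58.0] [0.006, -0.003, 0.005]
0.785 0 0 [-0.0, 89.0, 61.0] [0.006, -0.003, 0.005]
```

>>> play_rows(
  deltas=[
    [5, [0, 9, 5], [0, 0, 0]],
    [5, [0, 18, 10], [0, 0, 0]],
    [5, [0, 27, 15], [0, 0, 0]],
    [5, [0, 36, 20], [0, 0, 0]],
    [5, [0, 45, 25], [0, 0, 0]],
    [5, [0, 53, 30], [0, 0, 0]],
    [5, [0, 58, 34], [0, 0, 0]],
    [5, [0, 63, 38], [0, 0, 0]],
  ],
)

```text
clock: 15.05
tcp_pos: [0.5724, -0.1579, 0.2778]
orientation: [2.958, 1.042, 0.007]
contact_force: [0.3, -2.2, 5.1]
grip_width: 0.01
```

```bash
python3 hood.py; python3 - <<'E'
from q import *
for a in(.9,.86,.83,.80,.785):hd(a,0)
b,_=r.grab_frame("top");a,_=r.grab_frame("scene")
cv2.imwrite("pics/c7.png",np.hstack([cv2.resize(a[130:290,130:290],(400,400)),cv2.resize(b[110:250,240:380],(400,400))])[:,:,::-1])
E
```

```text
grasp box -0.1599825273576037 0.003416667327012325 0.21146950756288546 rad 0.265167421997152 ang 0.9231306018045723 0.009990954399199023 [ 0.26268716 -2.17055256  5.08397647] [ 0.43512105  0.32268046 -0.34514718  1.68876686  0.12174935  1.14404183
 -0.83691618]
0.9 0 0 [0.0, 3.0, 3.0] [0.007, -0.002, 0.005]
0.86 0 0 [0.0, 11.0, 10.0] [0.007, -0.002, 0.005]
0.83 0 0 [0.0, 17.0, 15.0] [0.007, -0.002, 0.005]
0.8 0 0 [0.0, 23.0, 20.0] [0.007, -0.002, 0.005]
0.785 0 0 [0.0, 25.0, 23.0] [0.007, -0.002, 0.005]
```

View pics/c7.png

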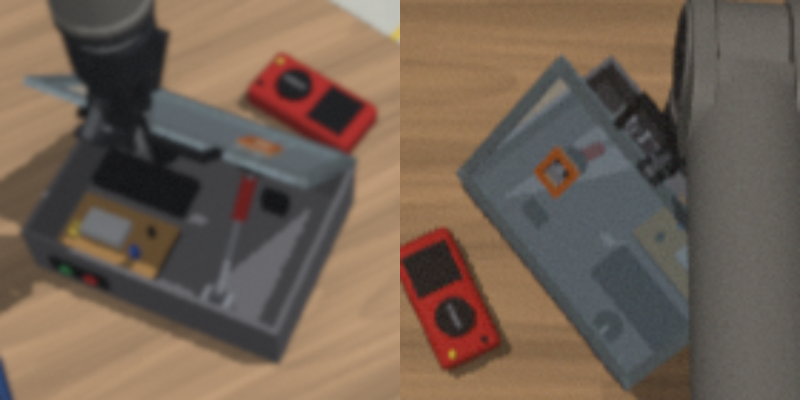

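Top crop: the steel tip shows inside the orange rim at (563,173). Forces are small. Continuing down slowly.

>>> play_rows(
  deltas=[
    [5, [0, 4, 4], [0, 0, 0]],
    [5, [0, 8, 7], [0, 0, 0]],
    [5, [0, 11, 10], [0, 0, 0]],
    [5, [0, 14, 13], [0, 0, 0]],
    [5, [0, 17, 16], [0, 0, 0]],
    [5, [0, 19, 18], [0, 0, 0]],
    [5, [0, 19, 18], [0, 0, 0]],
  ],
)

```text
clock: 16.02
tcp_pos: [0.5851, -0.1739, 0.2595]
orientation: [2.957, 1.04, 0.009]
contact_force: [3.6, -5.2, 2.8]
grip_width: 0.0101
```

```bash
python3 hood.py; python3 - <<'E'
from q import *
for a in(.83,.80,.785,.77):hd(a,0)
E
```

```text
grasp box -0.18039390082562834 0.0033955681420788234 0.19322402523496968 rad 0.26434349506483196 ang 0.8197249014016725 0.010144007614619137 [ 3.59093407 -5.17736244  2.75550913] [ 0.44285763  0.36383771 -0.33478064  1.67339984  0.13447723  1.11820707
 -0.82414582]
0.83 0 0 [0.0, -3.0, -4.0] [0.008, -0.003, 0.004]
0.8 0 0 [0.0, 2.0, 2.0] [0.008, -0.003, 0.004]
0.785 0 0 [0.0, 5.0, 5.0] [0.008, -0.003, 0.004]
0.77 0 0 [0.0, 8.0, 8.0] [0.008, -0.003, 0.004]
```

>>> play_rows(
  deltas=[
    [5, [0, 2, 2], [0, 0, 0]],
    [5, [0, 4, 4], [0, 0, 0]],
    [5, [0, 5, 5], [0, 0, 0]],
    [5, [0, 5, 5], [0, 0, 0]],
  ],
)

```text
clock: 16.52
tcp_pos: [0.5868, -0.1758, 0.257]
orientation: [2.959, 1.042, 0.006]
contact_force: [-12.5, 2.1, 24.2]
grip_width: 0.0103
```

```bash
python3 hood.py; python3 - <<'E'
from q import *
b,_=r.grab_frame("top");a,_=r.grab_frame("scene");w,_=r.grab_frame("wrist")
cv2.imwrite("pics/c8.png",np.hstack([cv2.resize(a[170:270,170:270],(400,400)),cv2.resize(b[125:205,265:345],(400,400))])[:,:,::-1])
E
```

```text
grasp box -0.18303169747353717 0.003260177681166178 0.1906931607678185 rad 0.2643189055736754 ang 0.8058955697741883 0.01026781383819978 [-12.46399846   2.12930412  24.20888696] [ 0.44445992  0.37137075 -0.33425196  1.66858767  0.13531595  1.11892018
 -0.82092785]
```

View pics/c8.png

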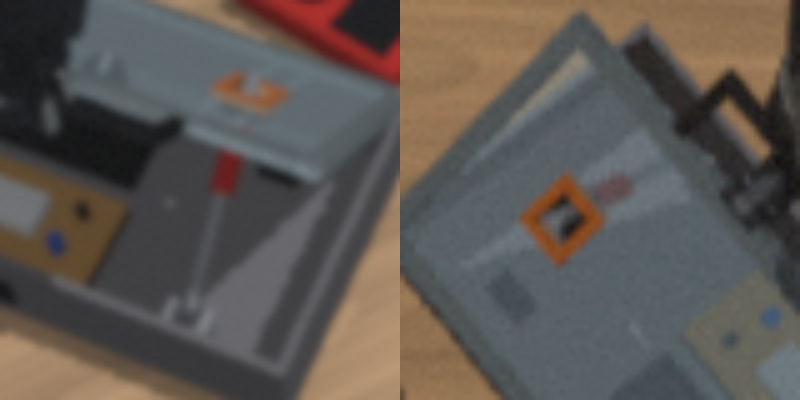

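Contact at 24 N upward: the hood is on the collar, and the tip stands through the rim, with the black collar behind it (scene crop (250,85), top crop (565,215)). Releasing and backing up.

>>> play_rows(
  deltas=[
    [40, [0, 0, 0], [0, 0, 0]],
    [40, [0, 0, 0], [0, 0, 0]],
    [40, [0, 0, 0], [0, 0, 0]],
    [40, [0, 0, -15], [0, 0, 0]],
    [40, [0, 0, -40], [0, 0, 0]],
    [40, [0, 0, -75], [0, 0, 0]],
    [40, [0, 40, -110], [0, 0, 0]],
    [40, [0, 90, -130], [0, 0, 0]],
  ],
)

```text
clock: 17.68
tcp_pos: [0.6438, -0.2455, 0.3918]
orientation: [2.956, 1.044, 0.012]
contact_force: [0.4, -0.7, 0.5]
grip_width: 0.0398
```

>>> play_rows(
  deltas=[
    [40, [-60, 30, 0], [0, 0, 0]],
    [40, [-120, 60, 0], [0, 0, 0]],
    [40, [-180, 90, 0], [0, 0, 0]],
    [40, [-240, 90, 0], [0, 0, 0]],
    [40, [-280, 90, 0], [0, 0, 0]],
    [40, [-280, 90, 0], [0, 0, 0]],
    [40, [-280, 90, 0], [0, 0, 0]],
    [40, [-280, 90, 0], [0, 0, 0]],
  ],
)

```text
clock: 18.68
tcp_pos: [0.484, -0.4898, 0.3916]
orientation: [2.954, 1.048, 0.014]
contact_force: [-0.4, -0.7, -0.6]
grip_width: 0.04
```

```bash
python3 - <<'E'
from q import *
o=r.get_obs();print(o["tcp_pos"],o["contact_force"],o["clock"])
b,_=r.grab_frame("top");a,_=r.grab_frame("scene");f=np.load("f0.npz")
def org(im,x0,x1,y0,y1):
    m=cv2.inRange(cv2.cvtColor(im,cv2.COLOR_RGB2HSV),(5,150,100),(16,255,255))[y0:y1,x0:x1];ys,xs=np.nonzero(m);return(x0+(xs.min()+xs.max())/2,y0+(ys.min()+ys.max())/2)
u=org(a,210,250,180,215);v=org(b,285,330,150,190);p=tri([ray(cam("scene"),u),ray(cam("top"),v)]);H,X,Y=box();q=p-H;print(u,v,"hole box",q@X,q@Y,q[2],"expect",-.1146*.707-.004,-.07,.1146*.707+.004)
for n,i0,i1 in(("top",f["b"],b),("scene",f["a"],a)):
    D=np.abs(i0.astype(int)-i1).max(2)>60;D=cv2.morphologyEx(D.astype(np.uint8),cv2.MORPH_OPEN,np.ones((3,3)));k,l,s,_=cv2.connectedComponentsWithStats(D);print(n,[s[i].tolist() for i in range(1,k) if s[i,4]>25])
cv2.imwrite("pics/c9.png",np.hstack([cv2.resize(a[140:290,120:290],(400,400)),cv2.resize(b[110:260,240:400],(400,400))])[:,:,::-1])
E
```

```text
[ 0.48401574 -0.48975346  0.39157114] [-0.40046922 -0.71467475 -0.58687084] 18.675
(np.float64(232.5), np.float64(192.5)) (np.float64(296.5), np.float64(169.0)) hole box -0.07580817696030799 -0.07157407003495872 0.08194811928662644 expect -0.08502219999999999 -0.07 0.08502219999999999
top [[285, 135, 12, 13, 55], [327, 140, 8, 7, 38], [340, 141, 29, 34, 183], [336, 149, 9, 10, 48], [346, 160, 13, 17, 77], [290, 162, 8, 8, 31], [347, 178, 8, 7, 29], [471, 189, 14, 16, 142], [486, 193, 7, 5, 28], [496, 192, 8, 5, 31], [486, 199, 20, 28, 194], [465, 237, 17, 25, 157], [492, 253, 20, 53, 597], [328, 265, 171, 114, 3429], [483, 301, 14, 8, 62], [470, 365, 42, 19, 446], [412, 375, 27, 9, 173]]
scene [[0, 91, 70, 33, 529], [55, 116, 12, 6, 39], [0, 120, 54, 62, 744], [142, 162, 29, 11, 100], [143, 182, 103, 60, 2867], [154, 245, 49, 24, 233]]
```

View pics/c9.png

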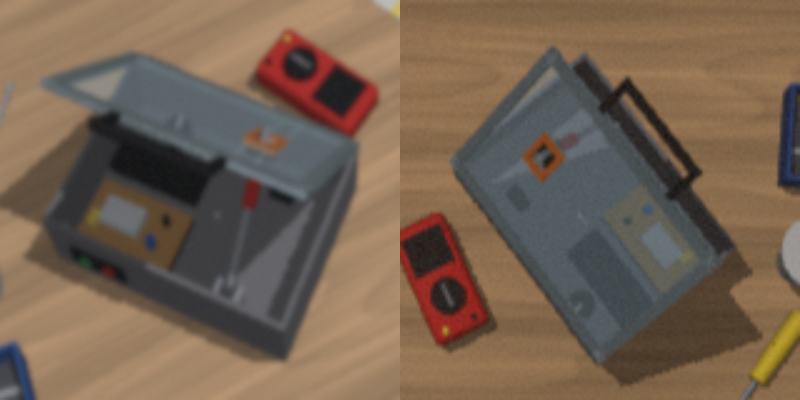

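The hood has stood by itself for about 2 s with the tip in the rim, and no bystander blobs changed. Handing in.

```bash
python3 -c "
from bench import r
print(r.hand_in())"
```

```text
the job is handed in; nothing more can be done
None
```

The hood is propped on the rod and the job is handed in at about 19 s of the 72 s allowed. I lifted the hood to about 1.21 rad and released it. I then swung the prop up to 0.787 rad, let go, and lowered the hood onto it by the handle until it met the collar at about 24 N. After that I opened the gripper and moved clear.

**Checks that agreed:**
- About 2 s after release the hood stands by itself at roughly 0.79–0.82 rad, with the tip through the orange rim and nothing touching it.
- The tool felt no force beyond noise.
- Comparing before and after images, I saw no movement of the multimeter, cup, tin, screwdriver, spray, jar or dial.

**Check that disagreed slightly:** the triangulated rim centre came out about 9 mm nearer the hinge in x and 3 mm lower than expected. I put this down to the tip partly hiding the rim in the colour mask. It fits the hood resting on the collar, not a missed fit.

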